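Nest the glue kettle in its water pot with the handles clear

ROBOT

A 6-joint arm with a two-finger parallel gripper is mounted at the origin on a cart in front of the work surface, level with it; the furniture and walls round the work are solid. World frame = base frame: x ahead of the robot, y to its left, z up, the work surface at z = 0. Lengths are in m, angles in rad, forces in N, time in s.
With the tool pointing down it reaches from about 0.25 to 0.725 m from the base axis. Payload 9.7 kg.
Tool frame: the origin (TCP) lies midway between the tips of the shut fingers; the grasp point (between the pads) lies 19 mm behind it; x points along the fingers, y is the direction in which the jaws open and shut, and the axes are right-handed (so a half turn about x gives the same grasp; the last joint's range is limited). The gripper opens to 85 mm and grips with 20 to 120 N. Pads are 22 mm wide; open, the fingers measure 114 mm over their backs; the gripper's body (76 mm by 85 mm) begins 54 mm behind the grasp point. The pads swing forward as they close: fully open they stand 13 mm farther back than shut.
Start: joints at [-1.104, 0.087, 0.176, 1.66, 0, 1.571], TCP at [0.248, -0.491, 0.231] pointing down, gripper open.
Joint ranges: [-3.13, 3.13], [-0.85, 1.81], [-1.15, 1.24], [-2.2, 2.28], [-1.44, 1.52], [-3.14, 3.14]. Speed limits (rad/s): [2.22, 2.22, 2.57, 3.14, 3.14, 3.14].

INTERFACE

Orientations are given as a rotation vector (axis times angle).
In Python, from bench import robot, claw, kin, vision, ticket gives the robot as it stands. Calls block until the motion is done:
- robot.move_ptp(position, orientation): joint-space move of the TCP to a pose.
- robot.move_l(position, frame=None, speed=0.15, contact_N=None): straight line of the TCP; frame=None keeps the orientation; speed is the mean speed in m/s. With contact_N (N) it stops when the force on the tool has changed by that much, and returns True; else False.
- robot.movej(angles): joint-space move.
- claw.move_gripper(opening, f_grip=None): finger opening in m; f_grip is the grip in N (None keeps the last); returns when the fingers have stopped.
- robot.hold(seconds).
- kin.ik(position, orientation): joint angles nearest the present ones, or None.
- robot.state(): the state.
- vision.get_image(name): name is "scene" or "top" or "wrist"; returns a dict with "color" (400x640x3 uint8, blue, green, red), "fx", "fy", "cx", "cy" (pixels), "dist_coeffs" ([k1, k2, p1, p2, k3] as OpenCV has them; the pictures are not rectified), "camera_from_world" (4x4, takes a point from world to camera coordinates); the wrist camera has in their place "mount" (4x4, takes a point from camera to tool coordinates, whose origin is the TCP and whose axes are the tool frame's). Camera axes: x right, y up, looking along -z (the intrinsics and any distortion apply to the point x, -y, -z); pixel columns grow to the right and rows downward; lengths in m; the calibration is good to about 2 mm. A picture is of the moment at which its call begins: read the wrist's pose just before it. There is no depth.
A pose or a line that the arm cannot do raises robot.Unreachable and nothing moves.
- ticket.close_job(): hands the job in, once; it reports no verdict.
The state is a dict: "t": time; "joint_positions": joint angles; "dq": joint speeds; "tau": joint torques, N m; "eef_pos": TCP position; "tcp_rot": TCP orientation; "contact_force": force on the tool from outside, world axes, zero at the start; "moment": the same for the moment, N m; "opening": finger opening in m.
Only numpy, scipy, OpenCV 4.12 (cv2) and the standard library are available. Lean on these libraries where they do the work, as an engineer would, in place of code of your own. Each camera call takes 0.05 s, during which the arm holds its last target. There are 200 camera calls.

TASK

Set the glue kettle into the outer pot for warming, its rim lying flat all round with the key under its handle down in the notch of the pot's rim collar, and turn kettle and collar together, away from the outer pot's own handle, until the two handles stand square (a quarter turn) to each other or a little more. The collar is clamped, so loosen its wing screw before you turn it, and screw it down tight again once the handles are clear. Leave the dust elbow, masking tape and tape measure where they are.

Things in the scene. Friction and masses are not known exactly. Their poses are not given: they have to be found in the camera images.
- kettle: Loose steel glue kettle like a small saucepan, 0.34 kg: open cup, 84 mm across at the foot, 102 mm under the rim. Its flat rim flange is 122 mm across, underside 70 mm above the foot, lip 77 mm. A stick handle with straight wooden grip runs out along its own -x. Origin: centre of the foot, z up. Starts upright on the worktop, handle roughly toward the robot.
- kettle_grip (a point): Point on the centre line of the kettle's wooden grip, 108 mm from the kettle's axis and 87 mm above its foot; x axis along the grip toward the cup. The grip is 18 mm wide, 20 mm tall and runs level from 80 to 175 mm off the axis.
- kettle_key (a point): The key: steel tongue under the flange at the root of the kettle's handle, 12 mm wide across the handle, 54 to 61 mm off the axis, reaching 7 mm below the flange. This point is the middle of its lower end.
- outer_pot: Heavy aluminium outer pot, stands fast, 138 mm across (rim 152), rim 96 mm high. Origin: centre of its underside, z up. Its own wooden stick handle runs along its own -y to 190 mm off the axis, 18 mm wide, top 108 mm high. Kettle home: kettle origin 28 mm above this origin, upright.
- collar_top (a point): Centre of the pot's rim, level with the top face of the flat steel collar that lies loose in a rubber-lined recess of the rim, 98 mm above the pot's underside. Collar: inner diameter 106, outer 142, 8 mm thick; turns about the pot's axis. Clamped it does not turn; freed, with the kettle in it, it turns stiffly (about 0.65 N m, 6 N at the kettle's grip).
- pot_handle (a point): Point on the pot's handle, 140 mm from the pot's axis. The collar has one notch, 18 mm wide, cut right through it for the kettle's key (3 mm play each side; cup in collar 2 mm). It starts 40 to 70 degrees from this handle, counted clockwise seen from above (from the pot's -y toward its -x). Where exactly is not reported: look or feel for it.
- clamp_screw (a joint): Angle of the collar's clamp screw in rad: 0 = screwed fully down (stop), grows counter-clockwise seen from above, to 1.9 at most. Starts at 0 to 0.12. Below 0.3 it is tight, above 0.6 the collar is free. Turns with 0.2 to 0.4 N m and stays where it is left (it may spring back by up to 0.15 from the stop).
- clamp_wing (a point): Centre of the clamp screw's upright wing, a steel blade 46 mm long, 9 mm thick, 20 mm tall, 132 mm above the worktop. It lies along this point's x axis; z is the upright screw axis, just outside the pot's rim (90 mm from the pot's axis, 140 degrees counter-clockwise from its handle). Nothing blocks fingers above 107 mm beside it.
- kettle_rim (a point): Centre of the kettle's rim, 77 mm above its foot. Set down with the key beside the notch, the kettle rests on the collar tilted by 0.06 rad, handle 10 mm too high; turned about the pot's axis while free to sink, its key falls into the notch and the rim lies flat (if it hangs or cocks half way, ease off the side push and press the handle lightly down). Then it carries the collar round.
- dust_elbow: Bystander: grey plastic dust port adaptor, 129 x 110 x 96 mm, behind the pot. Origin under its centre.
- masking_tape: Bystander: roll of masking tape, 94 mm across, 24 mm high. Origin under its centre.
- tape_measure: Bystander: tape measure, 60 x 80 x 64 mm. Origin under its centre.

How it is judged:
By the outcome, as a careful person would: the job done as asked, in the order asked, and still so for the second after the job is handed in, with the robot touching nothing.
It also fails if it takes over 69 s, if anything falls off the work surface, if the arm or the gripper's body presses on something with over 40 N, if the wrist force passes 120 N, or if a joint passes its speed limit or range.

## Working session

There is one attempt and no reset: what is moved stays moved. The work goes in short steps, each a Python script; the robot and the scene stay as the last script left them, time stands still between calls to the robot, and variables do not carry over. Pictures are saved under pics/ and viewed, about 8 in all and at most 12, crops included, and the job is handed in when it is done.

```bash
ls; mkdir -p pics; cat > h.py <<'E'
import numpy as np, cv2
from bench import robot, claw, kin, vision, ticket
from scipy.spatial.transform import Rotation as R
def snap(n,f):
    s=robot.state(); d=vision.get_image(n); cv2.imwrite(f'pics/{f}.png',d['color'])
    if n=='wrist':
        T=np.eye(4);T[:3,:3]=R.from_rotvec(s['tcp_rot']).as_matrix();T[:3,3]=s['eef_pos']
        d['wc']=T@np.array(d['mount'])
    else: d['wc']=np.linalg.inv(np.array(d['camera_from_world']))
    return d
def ray(d,uv):
    K=np.array([[d['fx'],0,d['cx']],[0,d['fy'],d['cy']],[0,0,1.]])
    p=cv2.undistortPoints(np.array(uv,float).reshape(-1,1,2),K,np.array(d['dist_coeffs'],float)).reshape(-1,2)
    r=np.c_[p[:,0],-p[:,1],-np.ones(len(p))]@d['wc'][:3,:3].T
    return d['wc'][:3,3],r
def plane(d,uv,z):
    o,r=ray(d,uv); return o+r*((z-o[2])/r[:,2:])
def down(yaw): # tool x down, jaw axis y at world angle yaw
    x=np.array([0,0,-1.]);y=np.array([np.cos(yaw),np.sin(yaw),0]);return R.from_matrix(np.c_[x,y,np.cross(x,y)]).as_rotvec()
E
python3 - <<'E'
from h import *
import pickle
for n in('top','scene'):
    d=snap(n,n+'0');pickle.dump(d,open(n+'.pkl','wb'))
    print(n,d['wc'].round(3).tolist(),d['fx'],d['dist_coeffs'])
print(robot.state()['tcp_rot'],robot.state()['t'])
E
```

```text
pics
top [[-0.019, 0.988, -0.154, 0.478], [-1.0, -0.021, -0.01, 0.078], [-0.013, 0.154, 0.988, 0.939], [0.0, 0.0, 0.0, 1.0]] 407.79227256240455 [-0.04859185  0.          0.          0.          0.        ]
scene [[0.687, 0.472, -0.552, 0.161], [-0.727, 0.463, -0.507, -0.351], [0.016, 0.75, 0.661, 0.67], [0.0, 0.0, 0.0, 1.0]] 426.82493034095256 [-0.05822531  0.          0.          0.          0.        ]
[ 1.96180447  0.46762119 -1.96232818] 0.1
```

View pics/top0.png

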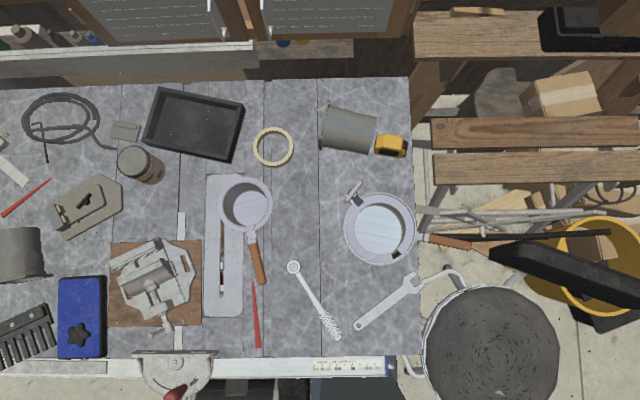

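View pics/scene0.png

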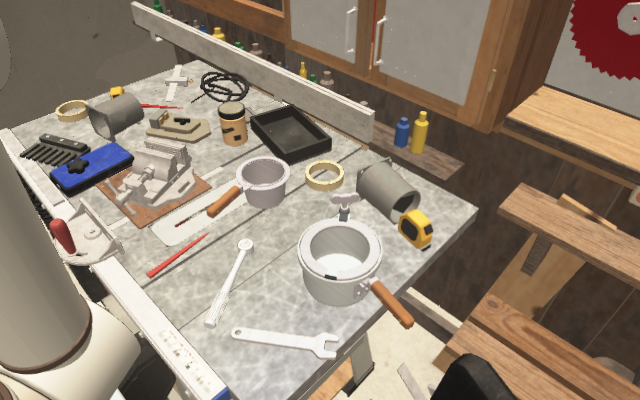

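The top view shows the pot centred near (380,228) with its handle to the right (430,240), the dark notch near (396,254) and the wing near (353,195). The kettle is near (245,205) with its grip at (257,262).

```bash
python3 - <<'E'
import cv2,numpy as np
a=cv2.imread('pics/top0.png')
c1=cv2.resize(a[170:275,330:480],None,fx=5.3,fy=5.3,interpolation=cv2.INTER_CUBIC)
cv2.imwrite('pics/c1.png',c1)
hsv=cv2.cvtColor(a,cv2.COLOR_BGR2HSV)
m=cv2.inRange(hsv,(5,110,80),(16,255,255)); 
n,l,s,c=cv2.connectedComponentsWithStats(m)
for i in range(1,n):
    if s[i,4]>80 and s[i,0]<520: print(s[i],c[i])
b=cv2.resize(a[170:295,205:305],None,fx=4.8,fy=4.8,interpolation=cv2.INTER_CUBIC);cv2.imwrite('pics/c2.png',b)
E
```

```text
[429 234  43  16 361] [449.70360111 241.71468144]
[249 244  17  41 320] [257.30625  263.853125]
```

View pics/c1.png

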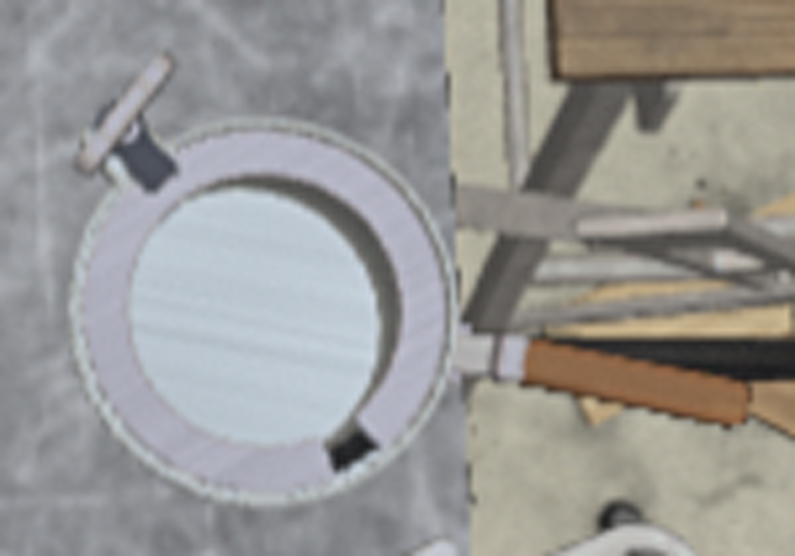

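View pics/c2.png

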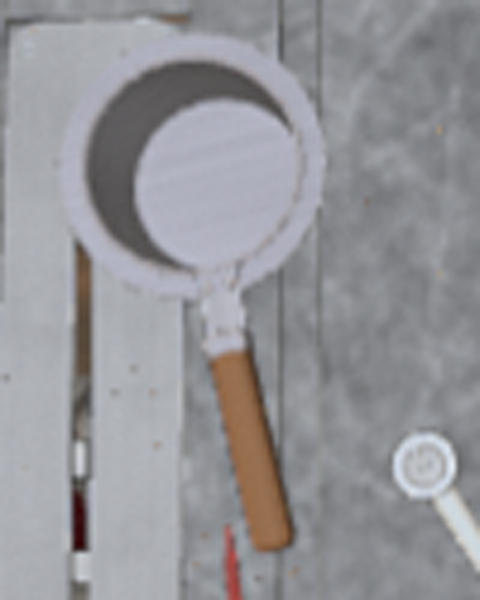

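c1: the collar is centred at crop (264,310), the notch at (352,447), and the wing runs from (85,165) to (167,62). c2: the kettle rim is centred at (193,166), with the grip running from (230,352) to (272,550).

```bash
python3 - <<'E'
from h import *
import pickle
d=pickle.load(open('top.pkl','rb'))
f=lambda p,s,o:(np.array(p)/s-.5*(1-1/s)+np.array(o))
c=lambda *p:[f(q,5.3,(330,170)) for q in p]
k=lambda *p:[f(q,4.8,(205,170)) for q in p]
pot=plane(d,c((264,310)),.097)[0]
ph=plane(d,[(449.7,241.7)],.104)[0]; no=plane(d,c((352,447)),.096)[0]
w=plane(d,c((85,163),(167,62)),.140)
ket=plane(d,k((193,166)),.077)[0]; kg=plane(d,[(257.3,263.85)],.094)[0]
ke=plane(d,k((230,352),(272,548)),.094)
an=lambda v:np.degrees(np.arctan2(v[1],v[0]))
print('pot',pot,'handle',ph,an(ph-pot),'r',np.linalg.norm((ph-pot)[:2]))
print('notch',no,an(no-pot),np.linalg.norm((no-pot)[:2]))
print('wing',w,w.mean(0),an(w[1]-w[0]),'from pot',an(w.mean(0)-pot),np.linalg.norm((w.mean(0)-pot)[:2]))
print('ket',ket,'grip',kg,an(kg-ket),np.linalg.norm((kg-ket)[:2]),'grip dir',an(ke[1]-ke[0]))
# triangulated handle centroids using scene
e=pickle.load(open('scene.pkl','rb'));h=cv2.cvtColor(e['color'],cv2.COLOR_BGR2HSV);m=cv2.inRange(h,(5,110,80),(16,255,255))
n,l,s,cc=cv2.connectedComponentsWithStats(m)
for i in range(1,n):
    if s[i,4]>150 and s[i,0]<480 and s[i,1]>150:
        print(s[i],cc[i],plane(e,[cc[i]],.092)[0])
E
```

```text
pot [ 0.54840785 -0.02328868  0.097     ] handle [ 0.5168133  -0.16502498  0.104     ] -102.5663962976898 r 0.14521499637890814
notch [ 0.49469269 -0.05540379  0.096     ] -149.1257214996322 0.06258353275240112
wing [[0.60124729 0.0466119  0.14      ]
 [0.63905442 0.01470419 0.14      ]] [0.62015085 0.03065804 0.14      ] -40.163032634208896 from pot 36.941113830089684 0.08976250557644322
ket [0.60727511 0.26038659 0.077     ] grip [0.48012986 0.22978096 0.094     ] -166.46559521677506 0.13077698779734118 grip dir -167.56726688482829
[188 174  23  23 185] [199.27027027 187.21621622] [0.46946256 0.2967609  0.092     ]
[207 186  34  32 393] [222.92875318 201.33842239] [0.47803023 0.22611907 0.092     ]
[130 198  58  31 549] [151.71948998 212.95810565] [0.36063949 0.29794304 0.092     ]
[  467   233   173   167 11501] [543.52291105 332.6025563 ] [ 0.63980241 -0.36460254  0.092     ]
[371 281  44  48 717] [392.63737796 304.53556485] [ 0.5205865  -0.16437084  0.092     ]
[433 346  28  27 379] [445.97889182 358.17414248] [ 0.50085514 -0.2759654   0.092     ]
[328 368  24  28 272] [338.625      379.15073529] [ 0.37135396 -0.18427337  0.092     ]
[308 384  24  16 184] [319.89130435 393.7173913 ] [ 0.3389243  -0.17973238  0.092     ]
```

```bash
python3 - <<'E'
from h import *
s=robot.state();M=R.from_rotvec(s['tcp_rot']).as_matrix();print(M.round(2).tolist())
def t(n,p,y):
    for a in (y,y+180):
        q=kin.ik(np.array(p),down(np.radians(a)));print(n,a,None if q is None else np.round(q,2))
P=np.array([.5484,-.0233]);u=lambda a:np.array([np.cos(np.radians(a)),np.sin(np.radians(a))])
K=np.array([.6073,.2604])
t('view',[*(P-[.06,0]),.34],-90)
g=K+.108*u(-167);t('grip',[*g,.068],-77);t('gripup',[*g,.2],-77)
for a in(-149,-175,-200): t(f'pot{a}',[*(P+.108*u(a)),.096],a+90)
for a in(50,80,110,125): t('wing',[.620,.0307,.115],a)
E
```

```text
[[-0.0, 0.45, -0.89], [0.0, -0.89, -0.45], [-1.0, -0.0, -0.0]]
view -90 [-0.05  0.01  0.31  1.87  0.    3.09]
view 90 [-0.05  0.01  0.31  1.87  0.   -0.05]
grip -77 [ 0.44  0.1  -0.13  1.35  0.   -2.93]
grip 103 [ 0.44  0.1  -0.13  1.35  0.    0.21]
gripup -77 [ 0.44  0.09  0.12  1.6   0.   -2.93]
gripup 103 [0.44 0.09 0.12 1.6  0.   0.21]
pot-149 -59 [-0.17 -0.13 -0.3   1.4   0.    2.43]
pot-149 121 [-0.17 -0.13 -0.3   1.4   0.   -0.71]
pot-175 -85 [-0.07 -0.18 -0.34  1.41  0.    2.98]
pot-175 95 [-0.07 -0.18 -0.34  1.41  0.   -0.16]
pot-200 -110 [ 0.03 -0.17 -0.33  1.41  0.   -2.76]
pot-200 70 [ 0.03 -0.17 -0.33  1.41  0.    0.38]
wing 50 [0.05 0.24 0.13 1.46 0.   0.75]
wing 230 [ 0.05  0.24  0.13  1.46  0.   -2.39]
wing 80 [0.05 0.24 0.13 1.46 0.   0.22]
wing 260 [ 0.05  0.24  0.13  1.46  0.   -2.92]
wing 110 [ 0.05  0.24  0.13  1.46  0.   -0.3 ]
wing 290 [0.05 0.24 0.13 1.46 0.   2.84]
wing 125 [ 0.05  0.24  0.13  1.46  0.   -0.56]
wing 305 [0.05 0.24 0.13 1.46 0.   2.58]
```

```bash
python3 - <<'E'
from h import *
import pickle
robot.move_ptp(np.array([.49,-.02,.36]),down(np.pi/2))
d=snap('wrist','w1');pickle.dump(d,open('w1.pkl','wb'));print(np.array(d['mount']).round(3).tolist(),d['wc'][:3,3],d['fx'])
robot.move_ptp(np.array([.502,.236,.23]),down(np.radians(103)))
d=snap('wrist','w2');pickle.dump(d,open('w2.pkl','wb'));print(robot.state()['t'])
a=np.hstack([cv2.imread('pics/w1.png'),cv2.imread('pics/w2.png')]);cv2.imwrite('pics/w12.png',cv2.resize(a,(800,250),interpolation=cv2.INTER_AREA))
E
```

```text
[[0.0, 0.261, -0.965, -0.142], [1.0, -0.001, 0.0, -0.0], [-0.001, -0.965, -0.261, -0.065], [0.0, 0.0, 0.0, 1.0]] [ 0.42520535 -0.02070053  0.50190055] 307.1752235920328
3.275
```

View pics/w12.png

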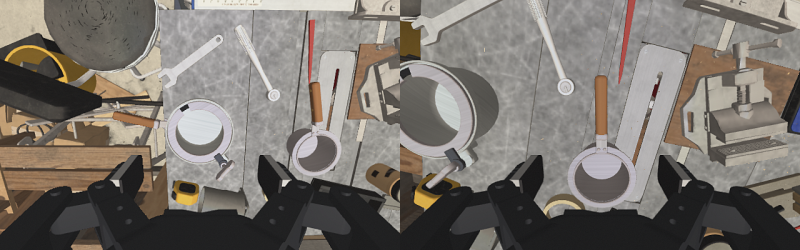

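```bash
python3 - <<'E'
from h import *
import pickle
a=cv2.imread('pics/w1.png')[145:295,250:400];b=cv2.imread('pics/w2.png')[225:345,260:380]
c=np.hstack([cv2.resize(a,(600,600),interpolation=cv2.INTER_CUBIC),cv2.copyMakeBorder(cv2.resize(b,(200,200)),0,400,0,0,0)]);cv2.imwrite('pics/w1c.png',c)
d=pickle.load(open('w2.pkl','rb'))
h=cv2.cvtColor(d['color'],cv2.COLOR_BGR2HSV);m=cv2.inRange(h,(5,110,80),(16,255,255))
m[:, :300]=0;m[:,350:]=0;m[:110]=0
n,l,s,cc=cv2.connectedComponentsWithStats(m);i=1+s[1:,4].argmax()
y,x=np.where(l==i);p=plane(d,np.c_[x,y],.095)[:,:2];c=p.mean(0);w,v=np.linalg.eigh(np.cov((p-c).T));q=(p-c)@v
ax=v[:,1];print(s[i],c,np.degrees(np.arctan2(*ax[::-1])),np.percentile(q,[0,1,50,99,100],axis=0).round(4).tolist())
E
```

```text
[ 312  121   20   95 1739] [0.48179478 0.23062931] -166.33380639270638 [[-0.0088, -0.0447], [-0.0086, -0.0436], [-0.0, 0.0011], [0.0083, 0.0409], [0.0085, 0.0418]]
```

View pics/w1c.png

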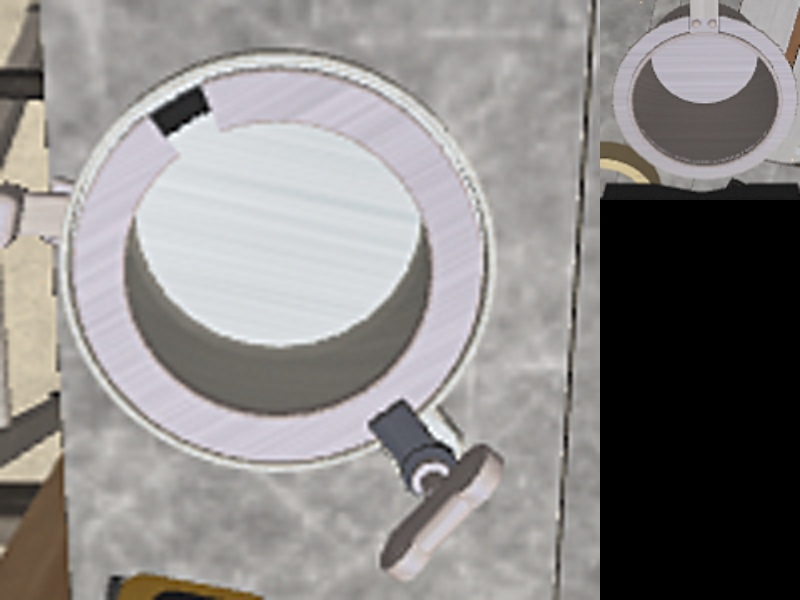

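Wrist view: in the crop, the collar's inner edge spans x 123–433 and y 120–415. The notch mouth midpoint is (200,145) with its outer end at (178,100), and the wing top is centred near (445,515).

```bash
python3 - <<'E'
from h import *
import pickle
d=pickle.load(open('w1.pkl','rb'))
f=lambda *p:[np.array(q)/4-.375+np.array([250,145]) for q in p]
pi=plane(d,f((278,267.5)),.098)[0];po=plane(d,f((278,266)),.098)[0]
b=plane(d,f((123,267),(433,267),(278,120),(278,415)),.098)
# bounding-box extremes -> centre by circle through 4 pts
A=np.c_[2*b[:,:2],np.ones(4)];s=np.linalg.lstsq(A,(b[:,:2]**2).sum(1),rcond=None)[0];print('circ',s[:2],np.sqrt(s[2]+s[:2]@s[:2]))
b=plane(d,f((72,266),(484,266),(278,70),(278,462)),.098)
A=np.c_[2*b[:,:2],np.ones(4)];s=np.linalg.lstsq(A,(b[:,:2]**2).sum(1),rcond=None)[0];print('circ',s[:2],np.sqrt(s[2]+s[:2]@s[:2]))
n=plane(d,f((200,145),(178,100)),.098);print(pi,po)
for q in n: v=q-[*s[:2],0];print('notch',np.degrees(np.arctan2(v[1],v[0])),np.hypot(*v[:2]))
w=plane(d,f((400,575),(490,455),(445,515)),.142);print('wing',w)
d=pickle.load(open('w2.pkl','rb'))
print('ket',plane(d,[(323,285)],.077))
E
```

```text
circ [ 0.55008408 -0.02311031] 0.05315823151820157
circ [ 0.55088439 -0.02311556] 0.07067470495317538
[ 0.54833726 -0.02310273  0.098     ] [ 0.54779905 -0.02310168  0.098     ]
notch -150.18943920255313 0.05229131618557542
notch -151.400820549325 0.06896618784543582
wing [[0.64078875 0.01712665 0.142     ]
 [0.59765015 0.04485122 0.142     ]
 [0.61889517 0.03118442 0.142     ]]
ket [[0.60771668 0.26150636 0.077     ]]
```

```bash
python3 - <<'E'
from h import *
import pickle
o=down(np.radians(103.5));G=np.array([.5017,.2354])
robot.move_l(np.array([*G,.068]),o,speed=.15)
claw.move_gripper(.0,f_grip=90)
s=robot.state();print(s['opening'],s['eef_pos'],s['contact_force'])
robot.move_l(np.array([*G,.23]),None,speed=.15)
s=robot.state();print(s['contact_force'],s['moment'],s['t'])
d=snap('wrist','w3');pickle.dump(d,open('w3.pkl','wb'))
cv2.imwrite('pics/w3c.png',d['color'][150:400,200:450])
u=lambda a:np.array([np.cos(np.radians(a)),np.sin(np.radians(a))])
robot.move_ptp(np.array([*(np.array([.5495,-.0232])+.108*u(-150)),.23]),down(np.radians(120)))
d=snap('scene','s3');
a=cv2.resize(d['color'][130:330,250:450],(500,500));b=cv2.imread('pics/w3c.png');cv2.imwrite('pics/s3c.png',np.hstack([a,cv2.copyMakeBorder(b,0,250,0,0,0)]))
print(robot.state()['t'])
E
```

```text
0.016785998560233342 [0.50168427 0.23551871 0.06825084] [-1.38508919  0.66508341  2.60741239]
[-0.51611416 -0.30696342 -2.65279136] [-0.06631457  0.3255307   0.00723722] 6.375
7.675
```

View pics/s3c.png

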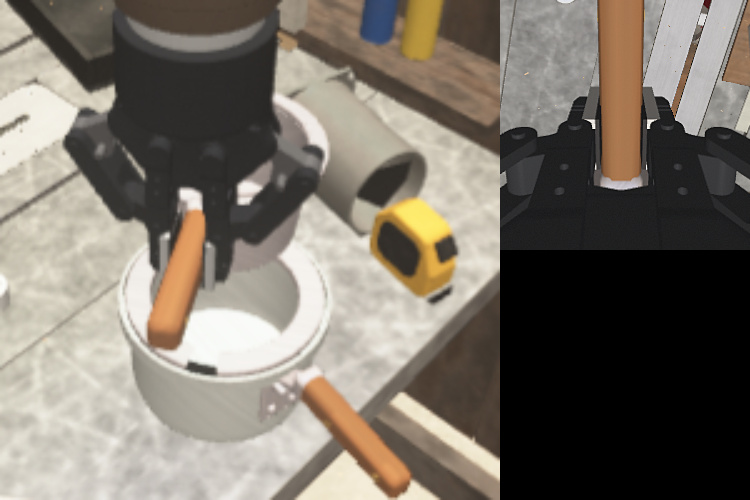

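The kettle is held level above the pot, its grip at about (180,280) in the crop and the notch visible at (202,367). I'll lower it with contact stops.

```bash
python3 - <<'E'
from h import *
p=robot.state()['eef_pos']
r=robot.move_l(np.array([p[0],p[1],.118]),None,speed=.12,contact_N=8);s=robot.state();print(r,s['eef_pos'],s['contact_force'].round(2) if hasattr(s['contact_force'],'round') else s['contact_force'])
if not r:
    r=robot.move_l(np.array([p[0],p[1],.094]),None,speed=.02,contact_N=8);s=robot.state();print(r,s['eef_pos'],s['contact_force'],s['moment'],s['t'])
E
```

```text
False [ 0.45676459 -0.07648461  0.11882841] [-0.2   0.5  -3.11]
True [ 0.45519658 -0.07672401  0.10353853] [-0.32692503 -0.39747748 -2.97784123] [-0.25408161  0.36704911  0.04621379] 9.4917
```

```bash
cat >> h.py <<'E'
P=np.array([.5495,-.0232])
def pose(a,r=.108,P=P):
    t=np.radians(a);return P+r*np.array([np.cos(t),np.sin(t)]),down(np.radians(a+270))
def rep(tag=''):
    s=robot.state();e=np.array(s['eef_pos']);v=e[:2]-P
    print(tag,e.round(4),'ang%.2f r%.4f'%(np.degrees(np.arctan2(v[1],v[0])),np.hypot(*v)),'F',np.round(s['contact_force'],1),'M',np.round(s['moment'],2),'t%.1f'%s['t'])
    return s
E
python3 - <<'E'
from h import *
rep('0')
xy,o=pose(-150)
robot.move_l(np.array([*xy,.100]),o,speed=.03);s=rep('press')
d=snap('scene','s4')
cv2.imwrite('pics/s4c.png',cv2.resize(d['color'][190:310,280:400],(600,600),interpolation=cv2.INTER_CUBIC))
E
```

```text
0 [ 0.4552 -0.0767  0.1035] ang-150.42 r0.1084 F [-0.3 -0.4 -3. ] M [-0.25  0.37  0.05] t9.5
press [ 0.4558 -0.0772  0.1   ] ang-150.02 r0.1081 F [-3.7 -1.5  0.6] M [-0.15  0.47  0.14] t9.8
```

View pics/s4c.png

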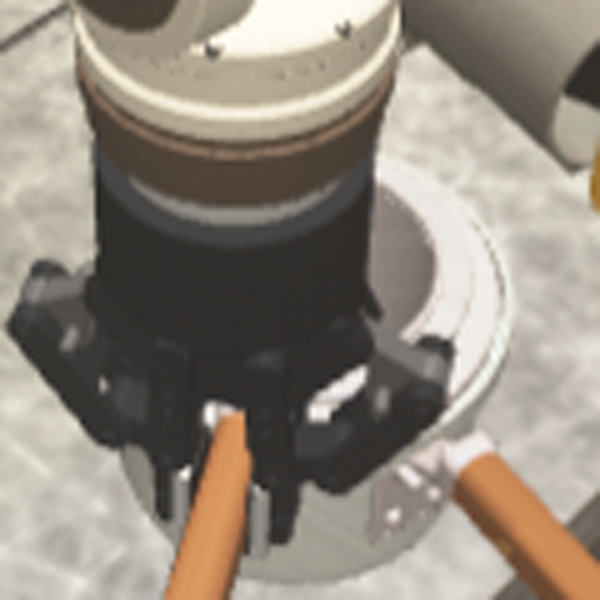

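Only a light contact so far, and the cup is being pushed outward along its handle, so it sits slightly too far in. I'll ease it outward and keep pressing down.

```bash
python3 - <<'E'
from h import *
for r,z in((.1095,.100),(.1095,.098),(.1095,.096),(.1095,.0945)):
    xy,o=pose(-150,r); robot.move_l(np.array([*xy,z]),o,speed=.03); s=rep(f'{r} {z}')
    if s['contact_force'][2]>15: break
E
```

```text
0.1095 0.1 [ 0.4546 -0.0779  0.0997] ang-150.03 r0.1096 F [ 0.  -0.5 -3.7] M [-0.16  0.22 -0.05] t10.1
0.1095 0.098 [ 0.4545 -0.0779  0.0977] ang-150.05 r0.1096 F [-0.2 -1.3 -3.3] M [-0.14  0.27  0.02] t10.3
0.1095 0.096 [ 0.4549 -0.078   0.0963] ang-149.95 r0.1093 F [-2.3  0.5  0.4] M [-0.08  0.24  0.05] t10.6
0.1095 0.0945 [ 0.4548 -0.0781  0.0958] ang-149.92 r0.1095 F [-5.3 -1.6  9.9] M [0.07 0.95 0.05] t10.8
```

Seated: the TCP is at .096 and meets resistance. I'll release and go to the clamp wing.

```bash
python3 - <<'E'
from h import *
xy,o=pose(-150,.1095); robot.move_l(np.array([*xy,.0962]),o,speed=.03)
claw.move_gripper(.045)
robot.move_l(np.array([*xy,.20]),None,speed=.2)
W=np.array([.6195,.031])
robot.move_ptp(np.array([*W,.18]),down(np.radians(50)))
d=snap('scene','s5');a=cv2.resize(d['color'][180:320,280:420],(560,560),interpolation=cv2.INTER_CUBIC)
cv2.imwrite('pics/s5c.png',a)
r=robot.move_l(np.array([*W,.115]),None,speed=.1,contact_N=10);print(r);rep('wing')
E
```

```text
False
wing [0.6198 0.031  0.1157] ang37.64 r0.0887 F [0.5 0.2 0.1] M [-0.03  0.01 -0.02] t14.3
```

View pics/s5c.png

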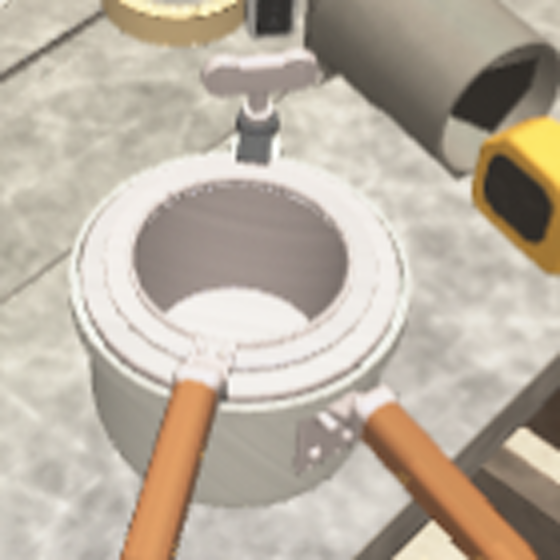

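The kettle lies flat in the collar with its key down, handle at (180,450). Next I grip the wing and loosen it.

```bash
python3 - <<'E'
from h import *
claw.move_gripper(0.,f_grip=60);s=rep('grip');print(s['opening'])
q=np.array(s['joint_positions']);print(q)
for k in range(3):
    q[5]-=.42; robot.movej(q); s=rep(f'turn{k}')
print(s['joint_positions'][5],s['opening'])
E
```

```text
grip [0.6206 0.032  0.1159] ang37.81 r0.0900 F [3.5 5.5 1.4] M [ 0.87 -0.74  0.01] t14.7
0.00774923121111152
[0.05077115 0.24188348 0.12878065 1.45474492 0.00157155 0.74811494]
turn0 [0.6205 0.0316 0.1159] ang37.66 r0.0897 F [-1.4 -3.9  0.5] M [-0.87  0.35  0.17] t15.2
turn1 [0.6205 0.0311 0.1159] ang37.39 r0.0894 F [-0.7 -5.1  0.4] M [-1.34  0.41  0.19] t15.7
turn2 [0.6207 0.0306 0.1159] ang37.08 r0.0893 F [ 0.  -8.6  0.3] M [-1.8   0.02  0.16] t16.1
-0.5092456900417541 0.007864377403882942
```

```bash
python3 - <<'E'
from h import *
p=robot.state()['eef_pos']
claw.move_gripper(.045)
robot.move_l(np.array([p[0],p[1],.19]),None,speed=.2)
xy,o=pose(-150,.1095)
robot.move_ptp(np.array([*xy,.19]),o)
d=snap('scene','s6');cv2.imwrite('pics/s6c.png',cv2.resize(d['color'][180:320,280:420],(560,560),interpolation=cv2.INTER_CUBIC))
robot.move_l(np.array([*xy,.0962]),None,speed=.12,contact_N=12);rep('down')
claw.move_gripper(0.,f_grip=70);s=rep('grip');print(s['opening'])
for a in(-160,-170,-180):
    xy,o=pose(a,.1095);robot.move_l(np.array([*xy,.096]),o,speed=.06);s=rep(a)
    if np.linalg.norm(s['contact_force'])>30: break
E
```

```text
down [ 0.4552 -0.078   0.0969] ang-149.86 r0.1091 F [-0.3 -0.3 -0.1] M [0.01 0.02 0.02] t18.9
grip [ 0.4551 -0.078   0.097 ] ang-149.87 r0.1092 F [-1.1  0.2  5. ] M [0.09 0.06 0.08] t19.2
0.01715335756359572
-160 [ 0.4467 -0.0607  0.0968] ang-159.98 r0.1095 F [-4.  -0.8  6.9] M [0.04 0.47 0.03] t19.7
-170 [ 0.442  -0.0421  0.0968] ang-170.05 r0.1091 F [-1.   1.7  6.8] M [0.17 0.13 0.1 ] t20.2
-180 [ 0.4405 -0.023   0.0968] ang179.91 r0.1090 F [-1.   0.6  6.2] M [ 0.1   0.03 -0.02] t20.6
```

View pics/s6c.png

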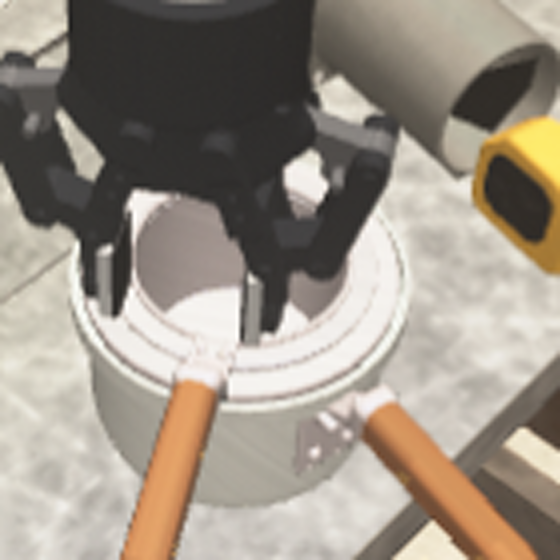

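```bash
python3 - <<'E'
from h import *
for a in(-190,-199.5):
    xy,o=pose(a,.1093);robot.move_l(np.array([*xy,.096]),o,speed=.06);s=rep(a)
claw.move_gripper(.045)
p=robot.state()['eef_pos']
robot.move_l(np.array([p[0],p[1],.19]),None,speed=.2)
W=np.array([.6205,.0313])
robot.move_ptp(np.array([*W,.19]),down(np.radians(50)+1.26))
for n in('scene','top'): 
    d=snap(n,n+'7')
    import pickle;pickle.dump(d,open(n+'7.pkl','wb'))
a=cv2.resize(cv2.imread('pics/scene7.png')[180:320,260:420],(640,560),interpolation=cv2.INTER_CUBIC)
cv2.imwrite('pics/s7c.png',a)
d=pickle.load(open('top7.pkl','rb'))
h=cv2.cvtColor(d['color'],cv2.COLOR_BGR2HSV);m=cv2.inRange(h,(5,110,80),(16,255,255))
n,l,st,cc=cv2.connectedComponentsWithStats(m)
for i in range(1,n):
    if st[i,4]>80 and 280<st[i,0]<500 and 180<st[i,1]<320:
        y,x=np.where(l==i);pp=plane(d,np.c_[x,y],.122 if cc[i][0]<425 else .105)[:,:2];c=pp.mean(0);w,v=np.linalg.eigh(np.cov((pp-c).T));ax=v[:,1]*np.sign(v[:,1]@(c-P))
        print(st[i],c,'dir',np.degrees(np.arctan2(ax[1],ax[0])),'bearing',np.degrees(np.arctan2(*(c-P)[::-1])))
rep()
E
```

```text
-190 [ 0.4421 -0.004   0.0968] ang169.89 r0.1091 F [-2.6  0.9  6.7] M [ 0.12  0.3  -0.03] t21.1
-199.5 [0.4469 0.0135 0.0968] ang160.32 r0.1089 F [-1.2  0.6  6.9] M [ 0.03 -0.    0.01] t21.6
 [0.6196 0.0312 0.1902] ang37.78 r0.0887 F [-0.4  0.4  0.1] M [-0.05 -0.02 -0.02] t23.5
```

View pics/s7c.png

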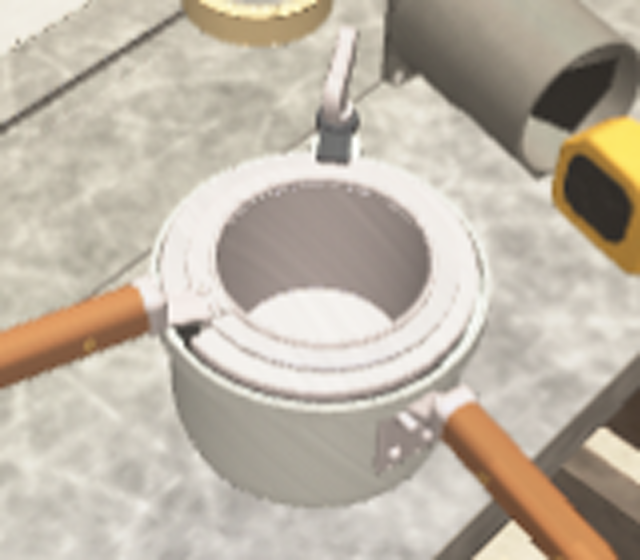

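The handle now points left and the wing has turned. The dark notch end shows at (188,328), just beside the handle root, and there is a dark arc along the front edge from (200,345) to (430,385). I'll measure the notch angle and the ring brightness numerically from the scene view, and take a close wrist view.

```bash
cat >> h.py <<'E'
def proj(d,X):
    X=np.asarray(X,float);C=np.linalg.inv(d['wc']);c=X@C[:3,:3].T+C[:3,3]
    K=np.array([[d['fx'],0,d['cx']],[0,d['fy'],d['cy']],[0,0,1.]])
    return cv2.projectPoints(c*[1,-1,-1],np.zeros(3),np.zeros(3),K,np.array(d['dist_coeffs'],float))[0].reshape(-1,2)
def ring(d,r,z,A):
    t=np.radians(A);X=np.c_[P[0]+r*np.cos(t),P[1]+r*np.sin(t),np.full(len(t),z)];p=proj(d,X).astype(np.float32)
    g=cv2.cvtColor(d['color'],cv2.COLOR_BGR2GRAY);return cv2.remap(g,p[:,:1],p[:,1:],cv2.INTER_LINEAR).ravel()
E
python3 - <<'E'
from h import *
import pickle
robot.move_ptp(np.array([.505,-.02,.22]),down(np.pi/2))
d=snap('wrist','w8');pickle.dump(d,open('w8.pkl','wb'));t=snap('scene','s8')
A=np.arange(-240,-85,5);print('A',A.tolist())
e=pickle.load(open('scene7.pkl','rb'));e5=dict(e);e5['color']=cv2.imread('pics/s5.png')
for n,x in(('s5',e5),('s7',e),('w8',d)):
    for r in(.064,.067,.070,.073): print(n,r,ring(x,r,.098,A).tolist())
# handles in wrist view
h=cv2.cvtColor(d['color'],cv2.COLOR_BGR2HSV);m=cv2.inRange(h,(5,110,80),(16,255,255))
n,l,st,cc=cv2.connectedComponentsWithStats(m)
for i in range(1,n):
    if st[i,4]>400:
        y,x=np.where(l==i)
        for z in(.105,.123):
            pp=plane(d,np.c_[x,y],z)[:,:2];c=pp.mean(0);w,v=np.linalg.eigh(np.cov((pp-c).T));ax=v[:,1]*np.sign(v[:,1]@(c-P))
            print(st[i],z,c.round(4),'dir',np.degrees(np.arctan2(ax[1],ax[0])).round(1),'bearing',np.degrees(np.arctan2(*(c-P)[::-1])).round(1))
a=cv2.resize(d['color'][60:340,130:500],(800,605),interpolation=cv2.INTER_CUBIC)[:600];cv2.imwrite('pics/w8c.png',a)
E
```

```text
A [-240, -235, -230, -225, -220, -215, -210, -205, -200, -195, -190, -185, -180, -175, -170, -165, -160, -155, -150, -145, -140, -135, -130, -125, -120, -115, -110, -105, -100, -95, -90]
s5 0.064 [236, 234, 235, 237, 238, 235, 238, 237, 239, 236, 234, 235, 237, 237, 238, 239, 233, 239, 241, 202, 239, 240, 241, 240, 240, 240, 240, 240, 241, 240, 239]
s5 0.067 [236, 235, 236, 237, 237, 234, 237, 238, 238, 234, 235, 236, 236, 238, 238, 238, 222, 213, 220, 179, 239, 240, 240, 240, 240, 240, 240, 239, 241, 238, 240]
s5 0.07 [208, 199, 194, 226, 215, 224, 217, 223, 219, 218, 229, 230, 226, 233, 228, 227, 171, 171, 169, 140, 232, 234, 232, 236, 233, 234, 234, 234, 235, 231, 233]
s5 0.073 [234, 231, 218, 224, 236, 240, 232, 211, 201, 188, 177, 151, 154, 162, 159, 165, 137, 167, 165, 111, 185, 185, 182, 181, 186, 178, 176, 164, 177, 164, 184]
s7 0.064 [235, 235, 237, 237, 239, 239, 238, 238, 238, 130, 162, 240, 241, 241, 241, 242, 241, 241, 241, 241, 241, 241, 242, 240, 239, 239, 241, 239, 240, 241, 239]
s7 0.067 [234, 236, 237, 238, 239, 238, 237, 239, 238, 112, 104, 239, 240, 241, 240, 241,
[... 659 characters left out ...]
, 189, 194, 198, 191, 206, 199, 189, 192, 189, 195, 202, 203, 201, 198]
w8 0.07 [178, 167, 178, 169, 151, 140, 143, 198, 208, 201, 194, 204, 151, 206, 141, 182, 187, 166, 212, 233, 227, 225, 217, 219, 226, 227, 222, 208, 189, 179, 134]
w8 0.073 [216, 210, 205, 209, 208, 204, 212, 135, 158, 192, 211, 210, 212, 208, 207, 214, 210, 209, 214, 210, 216, 214, 219, 215, 207, 211, 210, 214, 213, 223, 215]
[ 344   43   60  117 2737] 0.105 [0.4265 0.0223] dir 161.0 bearing 159.7
[ 344   43   60  117 2737] 0.123 [0.4274 0.0193] dir 161.0 bearing 160.8
[ 109  190  104   40 2122] 0.105 [ 0.5168 -0.1628] dir -101.6 bearing -103.2
[ 109  190  104   40 2122] 0.123 [ 0.5114 -0.1529] dir -101.6 bearing -106.4
```

View pics/w8c.png

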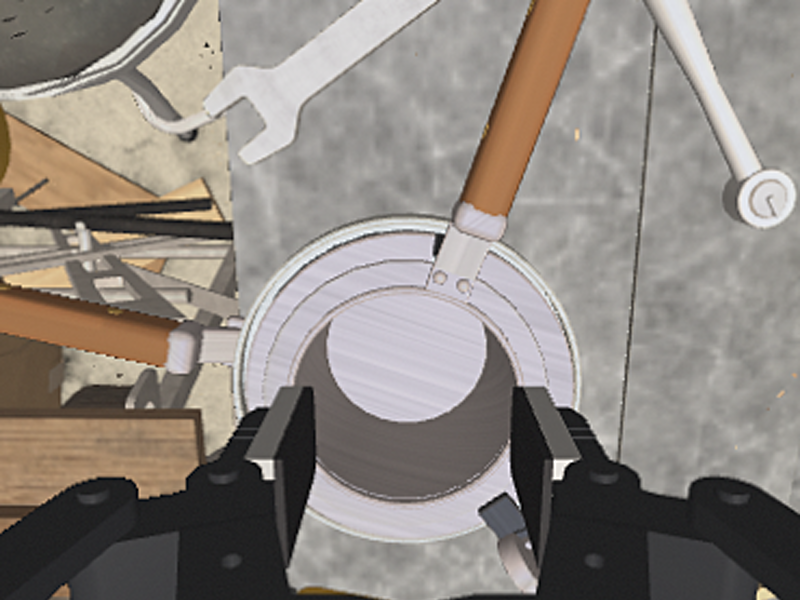

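The kettle looks concentric and the notch sliver at (437,245) sits right beside the handle root. I'll probe the rim height at three points to confirm it is flat before clamping.

```bash
python3 - <<'E'
from h import *
claw.move_gripper(0.)
for a,y in((-130,140),(-20,70),(90,180)):
    xy,_=pose(a,.056)
    robot.move_ptp(np.array([*xy,.135]),down(np.radians(y)))
    robot.move_l(np.array([*xy,.114]),None,speed=.1,contact_N=5)
    r=robot.move_l(np.array([*xy,.094]),None,speed=.02,contact_N=5);rep(f'{a} {r}')
    robot.move_l(np.array([*xy,.135]),None,speed=.2)
robot.move_l(np.array([*xy,.19]),None,speed=.2);claw.move_gripper(.045);rep()
E
```

```text
-130 True [ 0.5135 -0.0661  0.102 ] ang-129.99 r0.0560 F [-0.6 -0.5  6.2] M [ 0.02  0.22 -0.04] t26.6
-20 True [ 0.6021 -0.0423  0.1021] ang-19.98 r0.0560 F [-0.5 -0.5  6.5] M [0.04 0.29 0.  ] t29.1
90 True [0.5495 0.0328 0.1021] ang90.00 r0.0560 F [-0.7  0.2  5.9] M [ 0.01  0.21 -0.01] t32.0
 [0.5494 0.0328 0.1898] ang90.07 r0.0560 F [-0.1  0.2  0.8] M [ 0.01  0.   -0.03] t33.3
```

The rim is flat to 0.1 mm. Now to screw the clamp back down.

```bash
python3 - <<'E'
from h import *
W=np.array([.6205,.0313]);o=down(np.radians(50)+1.26)
robot.move_ptp(np.array([*W,.19]),o)
print(robot.move_l(np.array([*W,.115]),None,speed=.1,contact_N=10))
claw.move_gripper(0.,f_grip=80);s=rep('grip');print(s['opening'])
q=np.array(s['joint_positions']);print(q[5])
for dq in(.45,.45,.3,.06,.06,.06,.06):
    q[5]+=dq;robot.movej(q);s=rep(f'{q[5]:.2f} act {s["joint_positions"][5]:.3f}')
    if abs(s['moment'][2])>1.2: break
print(s['opening'],s['joint_positions'][5])
E
```

```text
False
grip [0.621  0.0309 0.1158] ang37.10 r0.0897 F [ 1.7 -3.5  5. ] M [-0.63 -0.23  0.2 ] t35.5
0.007466032853626639
-0.5116531441684066
-0.06 act -0.512 [0.6209 0.0312 0.1158] ang37.29 r0.0898 F [-0.1  1.5  2.1] M [ 0.32  0.1  -0.21] t36.0
0.39 act -0.065 [0.621  0.0315 0.1158] ang37.41 r0.0901 F [0.4 5.6 1.4] M [ 1.09  0.06 -0.21] t36.5
0.69 act 0.384 [0.6211 0.0317 0.1158] ang37.49 r0.0903 F [0.2 6.9 2.5] M [ 1.31 -0.08 -0.2 ] t36.9
0.75 act 0.685 [0.6211 0.0317 0.1158] ang37.48 r0.0903 F [0.6 6.5 1.1] M [ 1.31 -0.09 -0.17] t37.2
0.81 act 0.745 [0.6212 0.0317 0.1158] ang37.46 r0.0903 F [0.6 5.3 1.2] M [ 1.17 -0.16  0.88] t37.4
0.87 act 0.803 [0.6212 0.0317 0.1159] ang37.46 r0.0903 F [-0.4  5.4  1.4] M [ 1.04 -0.15  1.96] t37.7
0.007642718673202312 0.8621492259477715
```

```bash
python3 - <<'E'
from h import *
import pickle
s=robot.state();q=np.array(s['joint_positions']);q[5]-=.06;robot.movej(q);rep('ease')
claw.move_gripper(.045)
p=robot.state()['eef_pos'];robot.move_l(np.array([p[0],p[1],.19]),None,speed=.2)
robot.move_ptp(np.array([.49,-.02,.36]),down(np.pi/2))
d=snap('wrist','w9')
o=pickle.load(open('w1.pkl','rb'))
# wing crop compare with the picture at the start (same pose)
f=lambda x:x['color'][250:295,340:382].astype(int)
d8=None;print('wing crop mean diff vs start',np.abs(f(d)-f(o)).mean())
h=cv2.cvtColor(d['color'],cv2.COLOR_BGR2HSV);m=cv2.inRange(h,(5,110,80),(16,255,255))
n,l,st,cc=cv2.connectedComponentsWithStats(m)
for i in range(1,n):
    if st[i,4]>300 and 100<st[i,1]<260:
        y,x=np.where(l==i)
        pp=plane(d,np.c_[x,y],.105 if st[i,1]>160 else .123)[:,:2];c=pp.mean(0);w,v=np.linalg.eigh(np.cov((pp-c).T));ax=v[:,1]*np.sign(v[:,1]@(c-P))
        print(st[i],c.round(4),'dir',np.degrees(np.arctan2(ax[1],ax[0])).round(1),'bearing',np.degrees(np.arctan2(*(c-P)[::-1])).round(1))
# bystanders: image shift in top view
t0=pickle.load(open('top.pkl','rb'))['color'];t1=snap('top','t9')['color']
for nm,(x0,y0,x1,y1) in dict(elbow=(315,95,375,155),tape=(248,122,296,170),measure=(372,128,410,160)).items():
    print(nm,np.abs(t0[y0:y1,x0:x1].astype(int)-t1[y0:y1,x0:x1]).mean())
rep()
E
```

```text
ease [0.6212 0.0318 0.1159] ang37.49 r0.0904 F [-0.4  3.8  1.7] M [ 0.52 -0.09  0.92] t37.9
wing crop mean diff vs start 53.575132275132276
[179 179  69  26 876] [ 0.5176 -0.1638] dir -102.5 bearing -102.8
elbow 12.12712962962963
tape 14.063802083333334
measure 11.618969298245615
 [ 0.4905 -0.0198  0.3579] ang176.68 r0.0591 F [ 0.1 -0.1 -0.8] M [-0.01 -0.   -0.02] t39.9
```

The gripper opening and arm pose differ from the first pictures, so that comparison isn't valid. I'll return to the start pose and compare like with like.

```bash
python3 - <<'E'
from h import *
import pickle
claw.move_gripper(.085);robot.movej(np.array([-1.104,.087,.176,1.66,0,1.571]));rep()
for n in('top','scene'):
    a=pickle.load(open(n+'.pkl','rb'));b=snap(n,n+'9');b0=b['color']
    D=np.abs(a['color'].astype(int)-b0).max(2)>40
    nn,l,st,c=cv2.connectedComponentsWithStats(D.astype(np.uint8))
    print(n,[(st[i].tolist()) for i in range(1,nn) if st[i,4]>12])
    # wing: light blade at z=.14; PCA via ring of intensity around the wing axis
    for nm,x in(('start',a),('now',b)):
        y=dict(x);t=np.radians(np.arange(0,360,10));W=np.array([.6205,.0315])
        for r in (.014,.019):
            p=proj(y,np.c_[W[0]+r*np.cos(t),W[1]+r*np.sin(t),np.full(len(t),.141)]).astype(np.float32)
            g=cv2.cvtColor(y['color'],cv2.COLOR_BGR2GRAY);print(nm,r,cv2.remap(g,p[:,:1],p[:,1:],1).ravel().tolist())
    h=cv2.cvtColor(b0,cv2.COLOR_BGR2HSV);m=cv2.inRange(h,(5,110,80),(16,255,255))
    nn,l,st,c=cv2.connectedComponentsWithStats(m)
    for i in range(1,nn):
        if st[i,4]>150 and 250<c[i][0]<480 and 180<c[i][1]<320:
            yy,xx=np.where(l==i)
            for z in(.104,.122):
                q=plane(b,np.c_[xx,yy],z)[:,:2]-P;cc=q.mean(0);print(st[i].tolist(),z,'bearing',np.degrees(np.arctan2(cc[1],cc[0])).round(1),'r',np.hypot(*cc).round(4))
E
```

```text
[ 0.2481 -0.4908  0.2316] ang-122.80 r0.5564 F [ 0.4 -0.1  0.6] M [ 0.01 -0.03 -0.08] t42.3
top [[243, 177, 12, 6, 35], [220, 182, 53, 50, 1362], [266, 188, 5, 7, 13], [357, 203, 49, 56, 731], [252, 230, 4, 8, 18], [248, 237, 7, 6, 16], [249, 239, 18, 46, 387], [351, 266, 23, 46, 435]]
start 0.014 [147, 147, 147, 149, 148, 148, 149, 149, 147, 148, 145, 137, 144, 170, 178, 171, 112, 74, 82, 82, 77, 75, 96, 142, 139, 146, 151, 151, 149, 137, 111, 162, 176, 168, 144, 143]
start 0.019 [160, 160, 162, 163, 151, 145, 147, 148, 150, 151, 145, 144, 148, 160, 178, 160, 151, 174, 95, 80, 82, 80, 106, 161, 143, 134, 143, 145, 145, 139, 131, 149, 181, 165, 156, 160]
now 0.014 [148, 147, 147, 151, 149, 148, 151, 148, 146, 149, 145, 137, 146, 174, 179, 157, 94, 80, 84, 83, 77, 76, 95, 142, 140, 145, 152, 153, 149, 131, 128, 172, 178, 162, 139, 145]
now 0.019 [161, 161, 162, 163, 152, 145, 147, 150, 151, 152, 146, 145, 150, 170, 180, 146, 175, 176, 95, 79, 82, 80, 106, 161, 143, 135, 145, 145, 144, 142, 119, 168, 181, 166, 157, 161]
[429, 234, 43, 16, 365] 0.104 bearing -103.0 r 0.1455
[429, 234, 4
[... 699 characters left out ...]
 183, 147, 149, 147, 145, 144, 143, 142, 142, 145, 145, 144, 145, 145, 146, 152, 154, 224, 233, 211, 188]
now 0.014 [185, 189, 191, 193, 195, 199, 205, 209, 210, 207, 199, 200, 216, 232, 223, 181, 156, 146, 144, 145, 145, 145, 145, 145, 145, 146, 146, 147, 151, 156, 169, 203, 223, 215, 191, 179]
now 0.019 [181, 182, 187, 195, 205, 217, 217, 207, 214, 206, 194, 191, 205, 229, 215, 169, 145, 146, 146, 146, 144, 142, 141, 142, 143, 145, 144, 145, 146, 148, 147, 173, 228, 228, 201, 184]
[245, 252, 52, 29, 660] 0.104 bearing 156.9 r 0.1278
[245, 252, 52, 29, 660] 0.122 bearing 163.2 r 0.1318
[371, 281, 44, 48, 718] 0.104 bearing -104.1 r 0.149
[371, 281, 44, 48, 718] 0.122 bearing -107.5 r 0.1577
```

The wing is back within about 2° of its starting, tight position. The handles stand about 97° apart, and nothing but the kettle shows as changed.

```bash
python3 -c "
from h import *
ticket.close_job()"
```

```text
the job is handed in; nothing more can be done
```

The glue kettle is in the outer pot with its key in the collar's notch, turned clear of the pot's handle, and the clamp is tight again. I seated the kettle, loosened the wing by about 1.26 rad, turned kettle and collar together about 50° clockwise, then tightened the screw. I handed in at about 42 s.

**What the last checks showed:**
- **Rim:** touched at three points round the kettle, its height agreed to 0.1 mm. I took these readings before tightening the clamp.
- **Key and notch:** before tightening, the notch's edge showed right beside the handle's root, so the collar had turned with the kettle.
- **Handles:** they stand about 96–97° apart.
- **Clamp screw:** I felt the stop firmly, at about 2 N m, and the wing lies within about 2° of where it started.
- **Other items:** comparing pictures from the same arm pose, the dust elbow, masking tape and tape measure show no change.

**Checks that failed or disagreed:**
- **First comparison:** my first before-and-after comparison of the wing and bystanders was invalid because the gripper and arm were in a different place. I repeated it from the start pose.
- **Dark arc:** one picture showed a faint dark arc between collar and pot rim. I took it for the collar shifting slightly in its recess, but I didn't look at it again after clamping.
- **Screw angle:** I judged it only by the wing's position and the stop, since it can't be read directly.

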